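# Light-sensor test: seat the module and hold the shutter half open

## Task

With the shutter still shut, stand the red sensor module upright and fully home in the black socket of the test bench, its lens facing the orange shutter, and let go of it. Then slide the sprung shutter by its orange post until the red pointer stands in the green half-way band, never letting it run on to wide open, and finish while still holding it there against the spring. Leave the green spare module and the other things on the bench where they are.

Things in the scene. Friction and masses are not known exactly. Their poses are not given: they have to be found in the camera images.
- sensor_center (a point): Red sensor module, loose, upright: block 36 x 36 mm, 56 mm tall, about 90 g. This point is its centre, 28 mm above its underside. Its x axis points out through the lens, z up; a white stripe on top runs from the middle towards the lens. The two y side faces are plain: grip across them (36 mm), in the upper half, so that the fingers clear the socket walls.
- sensor: The same red module; origin at the centre of its underside, axes as above. Lens: black barrel 18 mm wide that sticks 6 mm out of the +x face, its axis 38 mm above the underside; purple board on the back face.
- lens (a point): Middle of the front of the red module's lens: 24 mm ahead (+x) of the module's centre line, 38 mm above its underside.
- socket (a point): Centre of the floor of the black square socket on the test bench. x points to the shutter and lamp, y the way the shutter opens, z up. Inside 42 x 42 mm, walls 12 mm high, 6 mm thick; floor 10 mm above the table. The seated module has its underside on this floor and its x axis along this x axis.
- fixture: Test bench, screwed down, but placed and turned anew each time: aluminium base 300 x 170 mm, 10 mm thick. Origin under the shutter frame, 120 mm along x from the socket, on the table; axes as the socket's. The upright grey frame's top is 83 mm above the table; the lamp behind it (+x) reaches 76 mm.
- shutter_grip (a point): Point to grip on the shutter's orange post, on its axis, 110 mm above the table. The post is 16 x 16 mm, upright, from 86 to 128 mm above the table, clear on all sides above the frame. With the shutter shut it lies 120 mm along x from the socket centre, at y = 0 there, and moves with the shutter. Axes as the socket's.
- shutter (a joint): Travel of the shutter in m along the socket's +y: 0 is shut, 0.06 wide open. The green band on the white scale is 10 mm wide, centred on half travel, 0.030; the red pointer moves with the post. The spring pushes back with 3 N when shut, rising by 1.5 N per cm to 7.5 N at half and 12 N wide open (friction 0.4 N); let go, it shuts by itself.
- spare_center (a point): Green spare module, the same shape as the red one, loose, centre 28 mm above its underside: not to be moved. It and the red one swap places from time to time.
- spool: Grey spool 56 mm across, 36 mm tall, loose: leave alone. Origin at the centre of its underside.
- dish: Small yellow dish 60 mm across, 22 mm tall, loose: leave alone. Origin at the centre of its underside.
- driver: Yellow-handled screwdriver lying on the bench, 150 mm long along its x axis: leave alone. Origin under its middle.
- pliers: Red-handled pliers lying on the bench, about 150 mm long: leave alone. Origin near the pivot, on the bench.

How it is judged:
By the outcome, as a careful person would: the job done as asked, in the order asked, and still so for the second after the job is handed in, while the arm keeps its last pose, push and grip.
It also fails if it takes over 42 s, if anything falls off the work surface, if the arm or the gripper's body presses on something with over 40 N, if the wrist force passes 120 N, or if a joint passes its speed limit or range.

## Robot

A 6-joint arm with a two-finger parallel gripper is mounted at the origin on the work surface. World frame = base frame: x ahead of the robot, y to its left, z up, the work surface at z = 0. Lengths are in m, angles in rad, forces in N, time in s.
With the tool pointing down it reaches from about 0.25 to 0.775 m from the base axis. Payload 4 kg.
Tool frame: the origin (TCP) lies on the centre line of the jaws, within the pads' length; the fingertips stand 8 mm ahead of it and the grasp point (between the pads) lies 11 mm behind it; z points along the fingers, y is the direction in which the jaws open and shut (so a half turn about z gives the same grasp; the last joint's range is limited). The gripper opens to 94 mm and grips with 3 to 60 N. Pads are 16 mm wide; open, the fingers measure 119 mm over their backs; the gripper's body (75 mm by 177 mm) begins 78 mm behind the grasp point.
Start: joints at [1.094, 0.087, 1.371, -0, 1.684, -0.103], TCP at [0.201, 0.512, 0.214] pointing down, gripper open.
Joint ranges: [-3.1, 3.1], [-0.76, 2.03], [0.27, 2.55], [-1.08, 4.22], [0.17, 2.65], [-2.57, 2.57]. Speed limits (rad/s): [2.79, 2.79, 3.14, 3.14, 3.14, 3.14].

## Interface

Orientations are given as [roll, pitch, yaw] about the fixed x, y, z axes, in that order (R = Rz(yaw) Ry(pitch) Rx(roll)).
In Python, from bench import * gives the robot as it stands.
- The arm moves only by the tool step_arm, never from a script. Its argument "steps" is a list of rows, each an object of numbers: "jaw": the opening, from 0 (shut) to 1 (fully open); "tx", "ty", "tz": the shift along the tool's x, y, z in m; "ax", "ay", "az": the turn, a rotation vector about the tool's x, y, z in rad. In form: [{"jaw": .., "tx": .., "ty": .., "tz": .., "ax": .., "ay": .., "az": ..}, ...]. A call has 1 to 8 rows; each row is the pose to reach, as a shift and turn from the pose measured when the call began, along the tool's axes at that moment; what a row does not reach only later rows make up. A row lasts 1/10 s, in which the tool goes at most 50 mm and 8.59 degrees, less where a joint would pass 70% of its speed; a pose out of reach is approached as far as the arm can. A call with a gripper value outside its range is refused whole. The fingers move at their own pace and stop on an object; the grip force is fixed at half the most. Time passes only in rows, so rows that repeat a pose let the fingers close. It gives the time, the measured TCP pose, the force and the opening at its end, in the units of the state.
- get_obs(): the state, without advancing time (a new reading comes with each control period).
- snapshot(name): name is "scene" or "top" or "wrist"; returns (picture, depth): 420x560x3 uint8, red, green, blue; 420x560 float32, m along the optical axis (not along the pixel's ray), 0 where there is no reading.
- camera_model(name): a dict with "intrinsics" (3x3 intrinsics, pixels), "k1" (the pictures are not rectified: a ray, as slopes to the right and down, at radius r is drawn at 1 + k1 r^2 times it, then the intrinsics apply), "origin" and "orientation" of the camera in the world. Camera axes: x right, y down, z forward; pixel columns grow to the right and rows downward; lengths in m; the calibration is good to about 2 mm. A picture is of the moment at which its call begins: read the wrist's pose just before it. camera_model takes no time and is no camera call; for the wrist camera it gives the pose at the moment of the call.
- close_job(): hands the job in, once; it reports no verdict.
Trained networks look in the newest picture that a camera, given by its name, has taken for a name from the list of things; names that differ only in an ending like _2 or _b are one class to them, and where a whole thing is asked for, a point or a joint stands for the part that bears it (a point fixed in the world has none). Each returns a list of dicts, best first, with "confidence" (0 to 1); they miss things now and then, are a little off and sometimes report something else, mostly with a low value. They report only what shows in the picture. A call takes as long as a camera call.
- silhouettes(camera, query): "pixels" (420x560 bool, what is visible of it) and "rect" ([left, top, right, bottom] in pixels, round what is visible of it).
The state is a dict: "time": time; "joint_positions": joint angles; "qvel": joint speeds; "joint_torque": joint torques, N m; "tool_pos": TCP position; "ee_rot": TCP orientation; "wrist_force": force on the tool from outside, world axes, zero at the start; "wrist_torque": the same for the moment, N m; "width": finger opening in m.
Only numpy, scipy, OpenCV 4.12 (cv2) and the standard library are available. Lean on these libraries where they do the work, as an engineer would, in place of code of your own. Each camera call takes 0.05 s, during which the arm holds its last target. There are 200 camera calls.

## Working session

There is one attempt and no reset: what is moved stays moved. The work goes in short steps, Python scripts to look and compute and a tool call to move; the robot and the scene stay as the last step left them, time stands still between calls to the robot, and variables do not carry over. Pictures are saved under pics/ and viewed, about 8 in all and at most 12, crops included, and the job is handed in when it is done.

Besides the shell and the picture viewer there is one more tool, called after "Emit:" as name(argument=value, ...) on one line, values as JSON. step_arm: Moves the arm, as the interface text tells. Its arguments: {"type":"object","properties":{"steps":{"type":"array"}},"required":["steps"]}

```bash
mkdir -p pics
cat > h.py <<'E'
from bench import *
import numpy as np, cv2
from scipy.spatial.transform import Rotation as R
def rot(o):
    o=np.array(o,float)
    return o if o.shape==(3,3) else R.from_euler('xyz',o).as_matrix()
def snap(name,fn=None):
    m=camera_model(name); p,d=snapshot(name)
    if fn: cv2.imwrite('pics/'+fn,p[:,:,::-1])
    return p,d,m
def cloud(d,m):
    K=np.array(m['intrinsics'],float); h,w=d.shape
    u,v=np.meshgrid(np.arange(w),np.arange(h))
    k=np.array([m['k1'],0,0,0],float)
    s=cv2.undistortPoints(np.stack([u,v],-1).reshape(-1,1,2).astype(float),K,k).reshape(h,w,2)
    P=np.dstack([s[...,0]*d,s[...,1]*d,d])
    return P@rot(m['orientation']).T+np.array(m['origin'])
E
python3 - <<'E'
from h import *
o=get_obs(); print(o)
for c in ['scene','top']:
    p,d,m=snap(c,c+'1.png'); print(c,m); W=cloud(d,m)
    np.savez(c+'1.npz',p=p,d=d,W=W)
    for q in ['sensor','spare_center','fixture','shutter','socket','spool','dish','driver','pliers']:
        for r in silhouettes(c,q)[:2]:
            k=r['pixels']&(d>0); X=W[k]
            if len(X)==0: continue
            z=np.percentile(X[:,2],97); t=X[X[:,2]>z-.008]
            print(q,round(r['confidence'],2),np.round(r['rect']),len(X),np.round(np.median(X,0),3),'topz',round(z,3),np.round(t.mean(0),3))
a=cv2.imread('pics/scene1.png');b=cv2.imread('pics/top1.png')
E
```

```text
{'time': 0.0, 'joint_positions': array([ 1.09393736e+00,  8.79793687e-02,  1.37222309e+00, -8.55813843e-07,
        1.68358410e+00, -1.03082679e-01]), 'qvel': array([-0.00052454, -0.0013375 , -0.00046098, -0.00136235,  0.00016406,
        0.00058901]), 'joint_torque': array([ 8.11303125e-04, -3.40192223e+01, -3.02426398e+01,  7.16810720e-02,
        3.31676728e-02, -1.58115749e-04]), 'tool_pos': array([0.20058088, 0.51156577, 0.21230664]), 'ee_rot': array([-3.13941031e+00, -2.24906497e-04,  2.76781603e+00]), 'wrist_force': array([0.01527952, 0.47416656, 1.08600838]), 'wrist_torque': array([-0.04919718, -0.02342389,  0.01782846]), 'width': 0.09403565249379343}
scene {'intrinsics': array([[459.40366877,   0.        , 283.65034692],
       [  0.        , 459.40366877, 208.53177004],
       [  0.        ,   0.        ,   1.        ]]), 'k1': 0.022501860622070484, 'origin': array([ 1.09513609, -0.01735603,  1.09189919]), 'orientation': array([-2.60886954, -0.00579604,  1.53546842])}
sensor 0.78 [138. 185. 158. 209.] 365 [ 0.425 -0.351  0.048] topz 0.059 [ 0.417 -0.354  0.056]
spare_center
[... 1197 characters left out ...]
0 [ 0.583 -0.302  0.055] topz 0.06 [ 0.584 -0.306  0.057]
fixture 0.61 [256. 154. 322. 252.] 5110 [ 0.542 -0.005  0.011] topz 0.085 [ 0.561 -0.003  0.086]
socket 0.57 [259. 152. 319. 253.] 4952 [ 0.542 -0.007  0.012] topz 0.085 [ 0.561 -0.005  0.087]
spool 0.58 [354. 140. 372. 157.] 272 [ 0.712 -0.252  0.036] topz 0.04 [ 0.715 -0.254  0.036]
spool 0.47 [154. 284. 200. 311.] 407 [0.279 0.33  0.014] topz 0.02 [0.268 0.331 0.016]
dish 0.53 [163. 176. 180. 193.] 246 [0.62  0.358 0.014] topz 0.024 [0.617 0.358 0.021]
driver 0.8 [348. 197. 356. 240.] 289 [ 0.468 -0.202  0.021] topz 0.028 [ 0.459 -0.201  0.025]
pliers 0.69 [153. 284. 199. 309.] 300 [0.281 0.326 0.015] topz 0.021 [0.27  0.326 0.016]
```

View pics/top1.png

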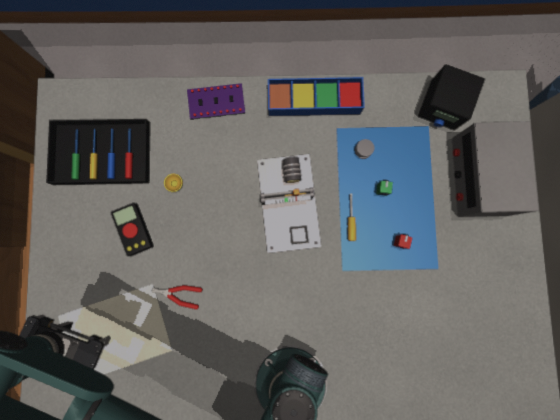

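View pics/scene1.png

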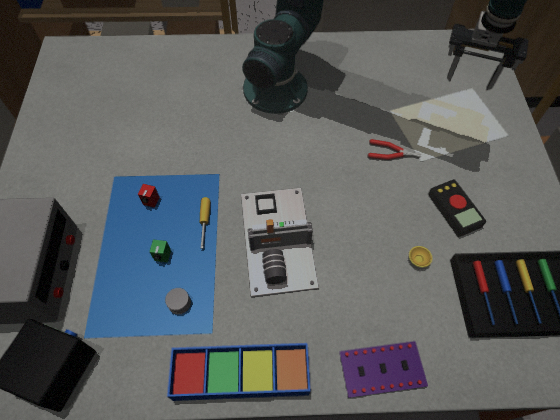

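Run:
```python
from h import *
for c in ['scene','top']:
    f=np.load(c+'1.npz'); p,W=f['p'].astype(int),f['W']
    x,y,z=W[...,0],W[...,1],W[...,2]
    lum=p.sum(2)
    k=(lum>330)&(x>.35)&(x<.75)&(abs(y)<.15)&(z<.02)&(z>.004)
    r=cv2.minAreaRect(W[k][:,:2].astype(np.float32)*1000);print(c,'base',r)
    k=(lum<150)&(x>.38)&(x<.52)&(abs(y+.02)<.07)&(z>.012)&(z<.035)
    print('socket',k.sum(),cv2.minAreaRect(W[k][:,:2].astype(np.float32)*1000),W[k].mean(0))
    for n,cx,cy in [('red',.418,-.354),('green',.585,-.306)]:
        k=(abs(x-cx)<.035)&(abs(y-cy)<.035)&(z>.05)&(z<.065)
        r=cv2.minAreaRect(W[k][:,:2].astype(np.float32)*1000)
        wk=k&(p.min(2)>130)
        print(n,r,'white',wk.sum(),W[wk].mean(0),'mean',W[k].mean(0))
    k=(p[...,0]>130)&(p[...,2]<70)&(p[...,1]<160)&(z>.09)&(z<.14)&(abs(y)<.1)
    print('post',k.sum(),W[k].mean(0),W[k&(z>.12)].mean(0))
print(camera_model('wrist'))
```

```text
scene base ((549.7401123046875, 0.47113037109375), (298.9345703125, 399.3812561035156), 89.84800720214844)
socket 166 ((445.63372802734375, -37.40422821044922), (55.33787155151367, 51.36697769165039), 5.243431091308594) [ 0.44696541 -0.03729171  0.020364  ]
red ((417.4132385253906, -355.6365966796875), (37.253692626953125, 41.62437438964844), 72.87693786621094) white 8 [ 0.42457682 -0.35772426  0.05742378] mean [ 0.41745073 -0.35401873  0.05593239]
green ((585.3870849609375, -306.6614990234375), (35.60447311401367, 39.85296630859375), 82.07674407958984) white 12 [ 0.59057801 -0.30890739  0.05682495] mean [ 0.58475431 -0.30614883  0.05645001]
post 28 [ 0.56417369 -0.02643046  0.12936683] [ 0.56417369 -0.02643046  0.12936683]
top base ((549.9512329101562, 0.053955078125), (398.9403381347656, 299.3133544921875), 0.04049653187394142)
socket 0 ((0.0, 0.0), (0.0, 0.0), 0.0) [nan nan nan]
red ((417.9237365722656, -354.52813720703125), (36.00646209716797, 35.74302291870117), 73.37107849121094) white 8 [ 0.42575114 -0.35807077  0.0580575 ] mean [ 0.41787585 -0.35375481  0.05666407]
green ((585.9215698242188, -307.29864501953125), (36.041690826416016, 39.35026168823242), 83.51704406738281) white 8 [ 0.59150535 -0.30833774  0.05731042] mean [ 0.58425702 -0.30690414  0.05649212]
post 7 [ 0.56120583 -0.02566251  0.12786869] [ 0.56120583 -0.02566251  0.12786869]
{'intrinsics': array([[363.78515725,   0.        , 277.37390108],
       [  0.        , 363.78515725, 207.52600247],
       [  0.        ,   0.        ,   1.        ]]), 'k1': -0.08825351406081078, 'origin': array([0.13258599, 0.53982191, 0.38417002]), 'orientation': array([ 2.88696523e+00, -4.68909828e-04,  1.19784772e+00])}<stdin>:9: RuntimeWarning: Mean of empty slice.
  ret = um.true_divide(
```

Emit:
step_arm(steps=[{"jaw": 1,"tx": -0.5185,"ty": -0.727,"az": -0.08},{"jaw": 1,"tx": -0.5185,"ty": -0.727,"az": -0.08},{"jaw": 1,"tx": -0.5185,"ty": -0.727,"az": -0.08},{"jaw": 1,"tx": -0.5185,"ty": -0.727,"az": -0.08},{"jaw": 1,"tx": -0.5185,"ty": -0.727,"az": -0.08},{"jaw": 1,"tx": -0.5185,"ty": -0.727,"az": -0.08},{"jaw": 1,"tx": -0.5185,"ty": -0.727,"az": -0.08},{"jaw": 1,"tx": -0.5185,"ty": -0.727,"az": -0.08}])

```text
invalid input
```

```bash
cat >> h.py <<'E'
def go(pos,yaw):
    "shift/turn from the measured pose to a tool-down pose"
    o=get_obs(); A=rot(o['ee_rot']); B=rot([np.pi,0,yaw])
    t=A.T@(np.array(pos)-o['tool_pos']); a=R.from_matrix(A.T@B).as_rotvec()
    print('t',np.round(t,4),'a',np.round(a,4),'| at',np.round(o['tool_pos'],4),np.round(o['ee_rot'],3),'F',np.round(o['wrist_force'],1),'w',round(o['width'],4),'time',round(o['time'],2))
E
python3 -c "
from h import *
go([.418,-.354,.21],2.85)"
```

```text
t [-0.5184 -0.727   0.0034] a [ 0.0002  0.     -0.0822] | at [0.2008 0.5121 0.2135] [3.141 0.    2.768] F [-0.6 -0.8  0.5] w 0.0938 time 1.0
```

Emit:
step_arm(steps=[{"jaw": 1,"tx": -0.518,"ty": -0.727,"tz": 0,"ax": 0,"ay": 0,"az": -0.08},{"jaw": 1,"tx": -0.518,"ty": -0.727,"tz": 0,"ax": 0,"ay": 0,"az": -0.08},{"jaw": 1,"tx": -0.518,"ty": -0.727,"tz": 0,"ax": 0,"ay": 0,"az": -0.08},{"jaw": 1,"tx": -0.518,"ty": -0.727,"tz": 0,"ax": 0,"ay": 0,"az": -0.08},{"jaw": 1,"tx": -0.518,"ty": -0.727,"tz": 0,"ax": 0,"ay": 0,"az": -0.08},{"jaw": 1,"tx": -0.518,"ty": -0.727,"tz": 0,"ax": 0,"ay": 0,"az": -0.08},{"jaw": 1,"tx": -0.518,"ty": -0.727,"tz": 0,"ax": 0,"ay": 0,"az": -0.08},{"jaw": 1,"tx": -0.518,"ty": -0.727,"tz": 0,"ax": 0,"ay": 0,"az": -0.08}])

```text
time: 1.8
tool_pos: [0.2979, 0.1223, 0.2138]
ee_rot: [3.141, 0.002, 2.849]
wrist_force: [0.7, 0.4, 0.1]
width: 0.0938
```

```bash
python3 -c "
from h import *
go([.418,-.354,.21],2.85)"
```

```text
t [-0.2524 -0.4214  0.0039] a [ 0.001   0.0018 -0.0011] | at [0.2979 0.1223 0.2138] [3.141e+00 2.000e-03 2.849e+00] F [0.7 0.4 0.1] w 0.0938 time 1.8
```

Emit:
step_arm(steps=[{"jaw": 1,"tx": -0.252,"ty": -0.421,"tz": 0,"ax": 0,"ay": 0,"az": 0},{"jaw": 1,"tx": -0.252,"ty": -0.421,"tz": 0,"ax": 0,"ay": 0,"az": 0},{"jaw": 1,"tx": -0.252,"ty": -0.421,"tz": 0,"ax": 0,"ay": 0,"az": 0},{"jaw": 1,"tx": -0.252,"ty": -0.421,"tz": 0,"ax": 0,"ay": 0,"az": 0},{"jaw": 1,"tx": -0.252,"ty": -0.421,"tz": 0,"ax": 0,"ay": 0,"az": 0},{"jaw": 1,"tx": -0.252,"ty": -0.421,"tz": 0,"ax": 0,"ay": 0,"az": 0},{"jaw": 1,"tx": -0.252,"ty": -0.421,"tz": 0,"ax": 0,"ay": 0,"az": 0},{"jaw": 1,"tx": -0.252,"ty": -0.421,"tz": 0,"ax": 0,"ay": 0,"az": 0}])

```text
time: 2.6
tool_pos: [0.3953, -0.2663, 0.214]
ee_rot: [3.141, 0.003, 2.848]
wrist_force: [0.7, 1.0, -0.2]
width: 0.0938
```

Emit:
step_arm(steps=[{"jaw": 1,"tx": -0.046,"ty": -0.077,"tz": 0,"ax": 0,"ay": 0,"az": 0},{"jaw": 1,"tx": -0.046,"ty": -0.077,"tz": 0,"ax": 0,"ay": 0,"az": 0},{"jaw": 1,"tx": -0.046,"ty": -0.077,"tz": 0,"ax": 0,"ay": 0,"az": 0}])

```text
time: 2.9
tool_pos: [0.4169, -0.3576, 0.2118]
ee_rot: [3.141, 0.0, 2.843]
wrist_force: [-0.3, -0.2, -0.2]
width: 0.0943
```

```bash
cat > meas.py <<'E'
from h import *
import sys
def module(fn,cx,cy,ztop=.056):
    p,d,m=snap('wrist',fn); W=cloud(d,m); x,y,z=W[...,0],W[...,1],W[...,2]; p=p.astype(int)
    k=(abs(x-cx)<.04)&(abs(y-cy)<.04)&(abs(z-ztop)<.006)&(d>0)
    r=cv2.minAreaRect(W[k][:,:2].astype(np.float32)*1000)
    c=np.array(r[0])/1000
    wk=k&(p.min(2)>140); w=W[wk][:,:2].mean(0)-c
    print('n',k.sum(),'rect',r,'z',np.median(z[k]),'white',wk.sum(),np.round(w,4),'dir',np.arctan2(w[1],w[0]))
    s=W[wk][:,:2]; u=np.linalg.svd(s-s.mean(0))[2][0]; print('stripe axis yaw',np.arctan2(u[1],u[0]))
if __name__=='__main__':
    module(sys.argv[1],float(sys.argv[2]),float(sys.argv[3]))
E
python3 meas.py w1.png .418 -.354; python3 -c "
from h import *
go([.418,-.354,.21],2.85)"
```

```text
n 1468 rect ((415.04827880859375, -353.3437805175781), (35.7935676574707, 35.73062515258789), 73.61222076416016) z 0.05532580386165242 white 89 [ 0.0106 -0.0034] dir -0.3116111817219409
stripe axis yaw -0.3157548663360508
t [-0.0009  0.0014  0.0025] a [ 0.0025  0.0002 -0.0049] | at [ 0.4167 -0.3551  0.2125] [3.139 0.    2.845] F [-0.5 -0.5 -1. ] w 0.094 time 2.95
```

View pics/w1.png

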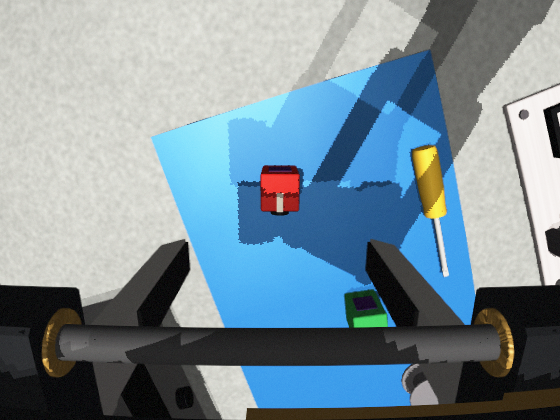

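Emit:
step_arm(steps=[{"jaw": 1,"tx": 0.001,"ty": 0.001,"tz": 0.05,"ax": 0,"ay": 0,"az": -0.006},{"jaw": 1,"tx": 0.001,"ty": 0.001,"tz": 0.1,"ax": 0,"ay": 0,"az": -0.006},{"jaw": 1,"tx": 0.001,"ty": 0.001,"tz": 0.14,"ax": 0,"ay": 0,"az": -0.006},{"jaw": 1,"tx": 0.001,"ty": 0.001,"tz": 0.17,"ax": 0,"ay": 0,"az": -0.006},{"jaw": 1,"tx": 0.001,"ty": 0.001,"tz": 0.181,"ax": 0,"ay": 0,"az": -0.006},{"jaw": 1,"tx": 0.001,"ty": 0.001,"tz": 0.181,"ax": 0,"ay": 0,"az": -0.006}])

```text
time: 3.55
tool_pos: [0.4156, -0.3516, 0.0304]
ee_rot: [3.137, -0.002, 2.852]
wrist_force: [0.8, -0.3, -0.6]
width: 0.0938
```

Emit:
step_arm(steps=[{"jaw": 0,"tx": 0,"ty": 0,"tz": 0,"ax": 0,"ay": 0,"az": 0},{"jaw": 0,"tx": 0,"ty": 0,"tz": 0,"ax": 0,"ay": 0,"az": 0},{"jaw": 0,"tx": 0,"ty": 0,"tz": 0,"ax": 0,"ay": 0,"az": 0},{"jaw": 0,"tx": 0,"ty": 0,"tz": 0,"ax": 0,"ay": 0,"az": 0},{"jaw": 0,"tx": 0,"ty": 0,"tz": 0,"ax": 0,"ay": 0,"az": 0},{"jaw": 0,"tx": 0,"ty": 0,"tz": 0,"ax": 0,"ay": 0,"az": 0}])

```text
time: 4.15
tool_pos: [0.4156, -0.3518, 0.0307]
ee_rot: [3.138, -0.002, 2.852]
wrist_force: [-0.0, -0.0, -0.0]
width: 0.0496
```

Emit:
step_arm(steps=[{"jaw": 0,"tx": 0,"ty": 0,"tz": 0,"ax": 0,"ay": 0,"az": 0},{"jaw": 0,"tx": 0,"ty": 0,"tz": 0,"ax": 0,"ay": 0,"az": 0},{"jaw": 0,"tx": 0,"ty": 0,"tz": 0,"ax": 0,"ay": 0,"az": 0},{"jaw": 0,"tx": 0,"ty": 0,"tz": 0,"ax": 0,"ay": 0,"az": 0}])

```text
time: 4.55
tool_pos: [0.4156, -0.3519, 0.0307]
ee_rot: [3.138, -0.002, 2.852]
wrist_force: [0.4, -1.0, -0.4]
width: 0.0359
```

Emit:
step_arm(steps=[{"jaw": 0,"tx": 0,"ty": 0,"tz": -0.03,"ax": 0,"ay": 0,"az": 0},{"jaw": 0,"tx": 0,"ty": 0,"tz": -0.08,"ax": 0,"ay": 0,"az": 0},{"jaw": 0,"tx": 0,"ty": 0,"tz": -0.13,"ax": 0,"ay": 0,"az": 0},{"jaw": 0,"tx": 0,"ty": 0,"tz": -0.16,"ax": 0,"ay": 0,"az": 0},{"jaw": 0,"tx": 0,"ty": 0,"tz": -0.16,"ax": 0,"ay": 0,"az": 0}])

```text
time: 5.05
tool_pos: [0.4178, -0.3546, 0.197]
ee_rot: [-3.14, 0.008, 2.852]
wrist_force: [-0.6, -0.5, -1.3]
width: 0.0359
```

```bash
python3 -c "
from h import *
from meas import module
o=get_obs();print(o['tool_pos'],o['ee_rot'],o['width'],o['joint_positions'])
module('w2.png',o['tool_pos'][0],o['tool_pos'][1],o['tool_pos'][2]+.025)
go([.40,-.04,.19],3.23)"
```

```text
[ 0.41779979 -0.35460593  0.19697574] [-3.13971596  0.00806159  2.85204393] 0.03594747544586649 [-0.80872537  0.08033191  1.41069446  0.00237657  1.64263561 -2.08978543]
n 6990 rect ((418.0154113769531, -353.5062561035156), (60.25016403198242, 36.846046447753906), 73.4902114868164) z 0.22158222745066486 white 2 [ 0.0098 -0.0007] dir -0.06785670513584545
stripe axis yaw -0.23052754528403988
t [0.1055 0.2956 0.0033] a [ 0.0007  0.0029 -0.378 ] | at [ 0.4167 -0.3535  0.1932] [3.140e+00 3.000e-03 2.852e+00] F [ 0.3 -0.  -1.3] w 0.0356 time 5.1
```

```bash
python3 -c "
from h import *
go([.50,-.035,.21],3.23)"
```

```text
t [ 0.0111  0.329  -0.0164] a [ 0.0007  0.0029 -0.378 ] | at [ 0.4167 -0.3535  0.1932] [3.140e+00 3.000e-03 2.852e+00] F [ 0.3 -0.  -1.3] w 0.0356 time 5.1
```

Emit:
step_arm(steps=[{"jaw": 0,"tx": 0.011,"ty": 0.329,"tz": -0.016,"ax": 0,"ay": 0,"az": -0.378},{"jaw": 0,"tx": 0.011,"ty": 0.329,"tz": -0.016,"ax": 0,"ay": 0,"az": -0.378},{"jaw": 0,"tx": 0.011,"ty": 0.329,"tz": -0.016,"ax": 0,"ay": 0,"az": -0.378},{"jaw": 0,"tx": 0.011,"ty": 0.329,"tz": -0.016,"ax": 0,"ay": 0,"az": -0.378},{"jaw": 0,"tx": 0.011,"ty": 0.329,"tz": -0.016,"ax": 0,"ay": 0,"az": -0.378},{"jaw": 0,"tx": 0.011,"ty": 0.329,"tz": -0.016,"ax": 0,"ay": 0,"az": -0.378},{"jaw": 0,"tx": 0.011,"ty": 0.329,"tz": -0.016,"ax": 0,"ay": 0,"az": -0.378},{"jaw": 0,"tx": 0.011,"ty": 0.329,"tz": -0.016,"ax": 0,"ay": 0,"az": -0.378}])

```text
time: 5.9
tool_pos: [0.4993, -0.0312, 0.2066]
ee_rot: [3.139, -0.002, -3.047]
wrist_force: [0.8, 0.2, -0.8]
width: 0.0357
```

Run:
```python
from h import *
p,d,m=snap('wrist','w3.png'); W=cloud(d,m); np.savez('w3.npz',p=p,d=d,W=W)
go([.446,-.037,.21],3.23)
x,y,z=W[...,0],W[...,1],W[...,2]; lum=p.astype(int).sum(2)
for a,b in [(.016,.03)]:
    k=(x>.38)&(x<.51)&(abs(y+.03)<.075)&(z>a)&(z<b)&(lum<200)
    print(k.sum(),cv2.minAreaRect(W[k][:,:2].astype(np.float32)*1000),np.median(z[k]))
k=(x>.38)&(x<.51)&(abs(y+.03)<.075)&(z<.014)
print('base z',np.median(z[k]))
o=get_obs()['tool_pos']
# held module top
k=(abs(z-o[2]-.025)<.012)&(abs(x-o[0])<.05)&(abs(y-o[1])<.05)&(p[...,0]>1.6*p[...,1].astype(int))&(p[...,0]>60)
print('red',k.sum(),W[k].mean(0)-o,cv2.minAreaRect((W[k]-o)[:,:2].astype(np.float32)*1000))
```

```text
t [ 0.0532  0.0012 -0.0032] a [ 0.0012 -0.0021  0.0038] | at [ 0.499  -0.0333  0.2066] [ 3.140e+00 -2.000e-03 -3.049e+00] F [ 0.1 -0.4 -0.8] w 0.0358 time 5.95
695 ((444.8853759765625, -36.41459655761719), (52.46738052368164, 53.39283752441406), 6.279374122619629) 0.021346005150765957
base z 0.009177994484567409
red 5968 [-0.00280596  0.00293425  0.02390008] ((0.6123104095458984, 3.2820587158203125), (37.2105598449707, 35.70954132080078), 5.752713680267334)
```

View pics/w3.png

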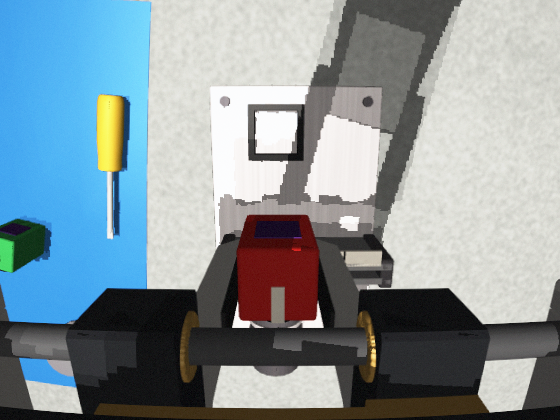

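```bash
python3 -c "
from h import *
go([.4447,-.0373,.09],3.238)"
```

```text
t [0.0542 0.0009 0.1168] a [ 0.0012 -0.0021 -0.0042] | at [ 0.499  -0.0333  0.2066] [ 3.140e+00 -2.000e-03 -3.049e+00] F [ 0.1 -0.4 -0.8] w 0.0358 time 5.95
```

Emit:
step_arm(steps=[{"jaw": 0,"tx": 0.03,"ty": 0,"tz": 0,"ax": 0,"ay": 0,"az": 0},{"jaw": 0,"tx": 0.054,"ty": 0.001,"tz": 0.03,"ax": 0,"ay": 0,"az": -0.004},{"jaw": 0,"tx": 0.054,"ty": 0.001,"tz": 0.07,"ax": 0,"ay": 0,"az": -0.004},{"jaw": 0,"tx": 0.054,"ty": 0.001,"tz": 0.1,"ax": 0,"ay": 0,"az": -0.004},{"jaw": 0,"tx": 0.054,"ty": 0.001,"tz": 0.117,"ax": 0,"ay": 0,"az": -0.004},{"jaw": 0,"tx": 0.054,"ty": 0.001,"tz": 0.117,"ax": 0,"ay": 0,"az": -0.004},{"jaw": 0,"tx": 0.054,"ty": 0.001,"tz": 0.117,"ax": 0,"ay": 0,"az": -0.004}])

```text
time: 6.65
tool_pos: [0.4441, -0.0381, 0.089]
ee_rot: [3.14, -0.004, -3.047]
wrist_force: [0.2, -0.0, -1.2]
width: 0.036
```

Run:
```python
from h import *
go([.4447,-.0373,.041],3.238)
p,d,m=snap('wrist','w4.png'); W=cloud(d,m)
o=get_obs()['tool_pos']; x,y,z=W[...,0],W[...,1],W[...,2]; q=p.astype(int)
k=(abs(z-o[2]-.025)<.012)&(abs(x-o[0])<.05)&(abs(y-o[1])<.05)&(q[...,0]>1.6*q[...,1])&(q[...,0]>60)
print('red',k.sum(),cv2.minAreaRect(W[k][:,:2].astype(np.float32)*1000))
k=(abs(x-.445)<.06)&(abs(y+.037)<.06)&(z>.016)&(z<.03)&(q.sum(2)<200)
print('sock',k.sum(),cv2.minAreaRect(W[k][:,:2].astype(np.float32)*1000))
for c in ['scene','top']:
    p,d,m=snap(c,c+'2.png'); W=cloud(d,m); x,y,z=W[...,0],W[...,1],W[...,2]; q=p.astype(int)
    k=(abs(x-.44)<.06)&(abs(y+.037)<.06)&(z>.05)&(z<.13)&(q[...,0]>1.6*q[...,1])&(q[...,0]>60)
    print(c,'red',k.sum(),W[k].mean(0) if k.any() else '')
```

```text
t [-0.0009  0.0006  0.048 ] a [ 0.0016 -0.0043 -0.002 ] | at [ 0.4441 -0.0381  0.089 ] [ 3.14  -0.004 -3.047] F [ 0.2 -0.  -1.2] w 0.036 time 6.65
red 5909 ((444.6049499511719, -36.69933319091797), (36.872013092041016, 35.83711624145508), 5.22472620010376)
sock 1399 ((435.42205810546875, -37.242279052734375), (37.47461700439453, 53.95526123046875), 5.470590114593506)
scene red 104 [ 0.44582812 -0.03832265  0.11571029]
top red 0
```

View pics/w4.png

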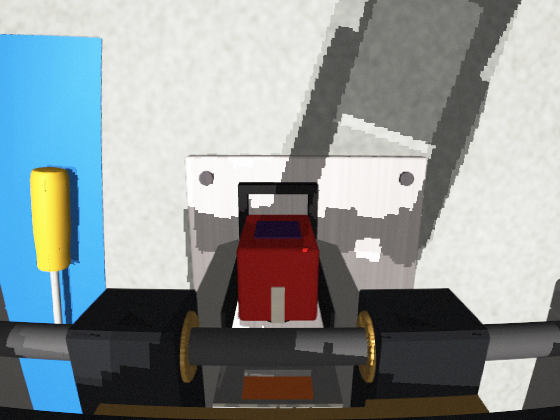

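Emit:
step_arm(steps=[{"jaw": 0,"tx": 0,"ty": 0,"tz": 0.015,"ax": 0,"ay": -0.004,"az": 0},{"jaw": 0,"tx": 0,"ty": 0,"tz": 0.027,"ax": 0,"ay": -0.004,"az": 0},{"jaw": 0,"tx": 0,"ty": 0,"tz": 0.034,"ax": 0,"ay": -0.004,"az": 0},{"jaw": 0,"tx": 0,"ty": 0,"tz": 0.039,"ax": 0,"ay": -0.004,"az": 0},{"jaw": 0,"tx": 0,"ty": 0,"tz": 0.043,"ax": 0,"ay": -0.004,"az": 0},{"jaw": 0,"tx": 0,"ty": 0,"tz": 0.043,"ax": 0,"ay": -0.004,"az": 0}])

```text
time: 7.4
tool_pos: [0.4455, -0.0377, 0.0476]
ee_rot: [3.141, 0.003, -3.046]
wrist_force: [-0.6, 0.2, -0.9]
width: 0.0362
```

Emit:
step_arm(steps=[{"jaw": 0,"tx": 0,"ty": 0,"tz": 0.003,"ax": 0,"ay": 0,"az": 0},{"jaw": 0,"tx": 0,"ty": 0,"tz": 0.005,"ax": 0,"ay": 0,"az": 0},{"jaw": 0,"tx": 0,"ty": 0,"tz": 0.006,"ax": 0,"ay": 0,"az": 0},{"jaw": 0,"tx": 0,"ty": 0,"tz": 0.006,"ax": 0,"ay": 0,"az": 0}])

```text
time: 7.8
tool_pos: [0.4455, -0.0377, 0.0415]
ee_rot: [3.141, 0.003, -3.046]
wrist_force: [0.6, 0.2, -1.4]
width: 0.0359
```

Emit:
step_arm(steps=[{"jaw": 0,"tx": 0,"ty": 0,"tz": 0.001,"ax": 0,"ay": 0,"az": 0},{"jaw": 0,"tx": 0,"ty": 0,"tz": 0.0015,"ax": 0,"ay": 0,"az": 0},{"jaw": 0,"tx": 0,"ty": 0,"tz": 0.0015,"ax": 0,"ay": 0,"az": 0}])

```text
time: 8.1
tool_pos: [0.4458, -0.0377, 0.0407]
ee_rot: [3.141, 0.004, -3.046]
wrist_force: [-1.0, -0.6, 3.9]
width: 0.0359
```

Emit:
step_arm(steps=[{"jaw": 0.7,"tx": 0,"ty": 0,"tz": 0,"ax": 0,"ay": 0,"az": 0},{"jaw": 0.7,"tx": 0,"ty": 0,"tz": 0,"ax": 0,"ay": 0,"az": 0},{"jaw": 0.7,"tx": 0,"ty": 0,"tz": 0,"ax": 0,"ay": 0,"az": 0},{"jaw": 0.7,"tx": 0,"ty": 0,"tz": 0,"ax": 0,"ay": 0,"az": 0}])

```text
time: 8.5
tool_pos: [0.4457, -0.0377, 0.0405]
ee_rot: [3.141, 0.004, -3.046]
wrist_force: [0.4, 0.4, -0.1]
width: 0.0636
```

Emit:
step_arm(steps=[{"jaw": 0.7,"tx": 0,"ty": 0,"tz": -0.02,"ax": 0,"ay": 0,"az": 0},{"jaw": 0.7,"tx": 0,"ty": 0,"tz": -0.06,"ax": 0,"ay": 0,"az": 0},{"jaw": 0.7,"tx": 0,"ty": 0,"tz": -0.11,"ax": 0,"ay": 0,"az": 0},{"jaw": 0.7,"tx": 0,"ty": 0,"tz": -0.16,"ax": 0,"ay": 0,"az": 0},{"jaw": 0.7,"tx": 0.02,"ty": 0,"tz": -0.19,"ax": 0,"ay": 0,"az": 0},{"jaw": 0.7,"tx": 0.02,"ty": 0,"tz": -0.19,"ax": 0,"ay": 0,"az": 0},{"jaw": 0.7,"tx": 0.02,"ty": 0,"tz": -0.19,"ax": 0,"ay": 0,"az": 0}])

```text
time: 9.2
tool_pos: [0.4254, -0.0398, 0.2306]
ee_rot: [3.141, 0.005, -3.046]
wrist_force: [-0.4, 0.2, -0.6]
width: 0.0657
```

Run:
```python
from h import *
o=get_obs(); print(o['tool_pos'],o['time'])
p,d,m=snap('wrist','w5.png'); W=cloud(d,m); np.savez('w5.npz',p=p,d=d,W=W)
x,y,z=W[...,0],W[...,1],W[...,2]; q=p.astype(int)
k=(abs(x-.445)<.04)&(abs(y+.037)<.04)&(z>.058)&(z<.075)
print('mod top',k.sum(),cv2.minAreaRect(W[k][:,:2].astype(np.float32)*1000),np.percentile(z[k],[5,50,95]))
# plane tilt
A=np.c_[W[k][:,:2],np.ones(k.sum())]; print('plane',np.linalg.lstsq(A,z[k],rcond=None)[0])
k=(x>.53)&(abs(y+.02)<.06)&(z>.1)&(z<.14); print('post',k.sum(),W[k].mean(0) if k.any() else '')
k=k&(z>.12); 
if k.any(): print(cv2.minAreaRect(W[k][:,:2].astype(np.float32)*1000))
```

```text
[ 0.42537386 -0.03984822  0.23058655] 9.2
mod top 1384 ((446.03314208984375, -36.322181701660156), (35.78325271606445, 35.949684143066406), 5.817694664001465) [0.06336015 0.06522774 0.06653819]
plane [0.0347529  0.00376971 0.04975925]
post 0
```

View pics/w5.png

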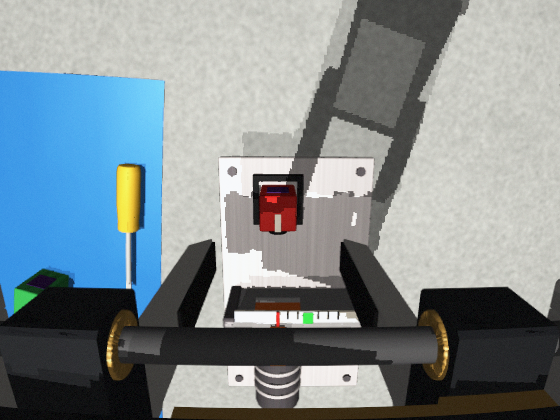

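Run:
```python
from h import *
f=np.load('w5.npz');W=f['W'];p=f['p'].astype(int);x,y,z=W[...,0],W[...,1],W[...,2]
v,u=np.mgrid[:420,:560]; b=(v>295)&(v<335)&(u>235)&(u<360)
k=b&(p[...,0]>140)&(p[...,1]<90);print('pointer',k.sum(),W[k].mean(0))
k=b&(p[...,1]>140)&(p[...,0]<110);g=W[k];print('band',k.sum(),g.mean(0))
go([.5645,-.0257,.18],3.237); go([.5645,-.0257,.101],3.237); print(get_obs()['joint_positions'])
```

```text
pointer 35 [ 0.54929046 -0.0264396   0.08518721]
band 107 [0.54577692 0.00324254 0.08305462]
t [-0.1403  0.0006  0.0494] a [0.0012 0.0021 0.    ] | at [ 0.4248 -0.0397  0.2291] [ 3.140e+00  2.000e-03 -3.046e+00] F [0.2 0.6 0.6] w 0.0659 time 9.25
t [-0.1401  0.0005  0.1284] a [0.0012 0.0021 0.    ] | at [ 0.4248 -0.0397  0.2291] [ 3.140e+00  2.000e-03 -3.046e+00] F [0.2 0.6 0.6] w 0.0659 time 9.25
[-2.27640978e-01 -1.95275283e-01  1.60918631e+00  1.79661732e-03
  1.72606079e+00 -1.89356551e+00]
```

Emit:
step_arm(steps=[{"jaw": 0.7,"tx": -0.05,"ty": 0,"tz": 0.01,"ax": 0,"ay": 0,"az": 0},{"jaw": 0.7,"tx": -0.1,"ty": 0,"tz": 0.02,"ax": 0,"ay": 0,"az": 0},{"jaw": 0.7,"tx": -0.14,"ty": 0.001,"tz": 0.03,"ax": 0,"ay": 0,"az": 0},{"jaw": 0.7,"tx": -0.14,"ty": 0.001,"tz": 0.05,"ax": 0,"ay": 0,"az": 0},{"jaw": 0.7,"tx": -0.14,"ty": 0.001,"tz": 0.05,"ax": 0,"ay": 0,"az": 0}])

```text
time: 9.75
tool_pos: [0.5619, -0.0245, 0.1715]
ee_rot: [3.137, -0.012, -3.046]
wrist_force: [-0.7, 0.1, 0.4]
width: 0.0656
```

Run:
```python
from h import *
go([.5645,-.0257,.101],3.237)
p,d,m=snap('scene','s3.png'); W=cloud(d,m); x,y,z=W[...,0],W[...,1],W[...,2]; q=p.astype(int)
k=(q[...,0]>120)&(q[...,2]<90)&(q[...,1]<170)&(z>.09)&(z<.14)&(abs(y+.02)<.06)&(abs(x-.56)<.05)
print('post',k.sum(),W[k].mean(0) if k.any() else '')
```

```text
t [-0.0033 -0.0018  0.0705] a [ 0.0046 -0.0116  0.0007] | at [ 0.5619 -0.0245  0.1715] [ 3.137 -0.012 -3.046] F [-0.7  0.1  0.4] w 0.0656 time 9.75
post 0
```

Emit:
step_arm(steps=[{"jaw": 0.7,"tx": -0.003,"ty": -0.001,"tz": 0.0,"ax": 0,"ay": -0.012,"az": 0},{"jaw": 0.7,"tx": -0.003,"ty": -0.001,"tz": 0.03,"ax": 0,"ay": -0.012,"az": 0},{"jaw": 0.7,"tx": -0.003,"ty": -0.001,"tz": 0.05,"ax": 0,"ay": -0.012,"az": 0},{"jaw": 0.7,"tx": -0.003,"ty": -0.001,"tz": 0.064,"ax": 0,"ay": -0.012,"az": 0},{"jaw": 0.7,"tx": -0.003,"ty": -0.001,"tz": 0.07,"ax": 0,"ay": -0.012,"az": 0},{"jaw": 0.7,"tx": -0.003,"ty": -0.001,"tz": 0.07,"ax": 0,"ay": -0.012,"az": 0},{"jaw": 0.7,"tx": -0.003,"ty": -0.001,"tz": 0.07,"ax": 0,"ay": -0.012,"az": 0}])

```text
time: 10.5
tool_pos: [0.5655, -0.0255, 0.1057]
ee_rot: [3.139, 0.007, -3.046]
wrist_force: [0.4, 0.3, 0.6]
width: 0.0658
```

Run:
```python
from h import *
go([.5645,-.0257,.101],3.237)
p,d,m=snap('scene'); p=p[180:320,200:360]
cv2.imwrite('pics/s4.png',cv2.resize(p,None,fx=4,fy=4,interpolation=cv2.INTER_CUBIC)[:,:,::-1])
```

```text
t [ 0.0011 -0.0001  0.0047] a [0.003  0.007  0.0002] | at [ 0.5655 -0.0255  0.1057] [ 3.139  0.007 -3.046] F [0.4 0.3 0.6] w 0.0658 time 10.5
```

View pics/s4.png

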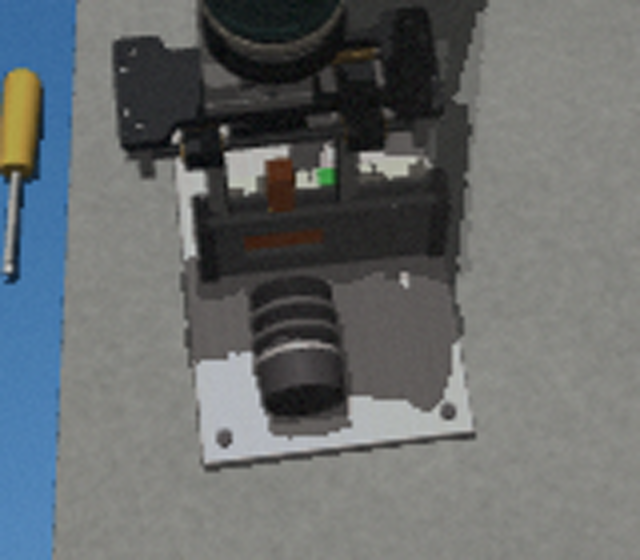

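Emit:
step_arm(steps=[{"jaw": 0.7,"tx": 0.001,"ty": 0,"tz": 0.004,"ax": 0,"ay": 0,"az": 0},{"jaw": 0.7,"tx": 0.001,"ty": 0,"tz": 0.004,"ax": 0,"ay": 0,"az": 0},{"jaw": 0,"tx": 0.001,"ty": 0,"tz": 0.004,"ax": 0,"ay": 0,"az": 0},{"jaw": 0,"tx": 0.001,"ty": 0,"tz": 0.004,"ax": 0,"ay": 0,"az": 0},{"jaw": 0,"tx": 0.001,"ty": 0,"tz": 0.004,"ax": 0,"ay": 0,"az": 0},{"jaw": 0,"tx": 0.001,"ty": 0,"tz": 0.004,"ax": 0,"ay": 0,"az": 0},{"jaw": 0,"tx": 0.001,"ty": 0,"tz": 0.004,"ax": 0,"ay": 0,"az": 0},{"jaw": 0,"tx": 0.001,"ty": 0,"tz": 0.004,"ax": 0,"ay": 0,"az": 0}])

```text
time: 11.35
tool_pos: [0.5647, -0.0255, 0.1019]
ee_rot: [3.139, 0.007, -3.046]
wrist_force: [-0.3, -0.5, 0.7]
width: 0.021
```

Emit:
step_arm(steps=[{"jaw": 0,"tx": 0,"ty": 0,"tz": 0,"ax": 0,"ay": 0,"az": 0},{"jaw": 0,"tx": 0,"ty": 0,"tz": 0,"ax": 0,"ay": 0,"az": 0},{"jaw": 0,"tx": 0,"ty": 0,"tz": 0,"ax": 0,"ay": 0,"az": 0}])

```text
time: 11.65
tool_pos: [0.5649, -0.0265, 0.1019]
ee_rot: [3.141, 0.007, -3.046]
wrist_force: [0.8, -3.4, -0.0]
width: 0.0157
```

Emit:
step_arm(steps=[{"jaw": 0,"tx": 0,"ty": 0.004,"tz": 0,"ax": 0,"ay": 0,"az": 0},{"jaw": 0,"tx": 0,"ty": 0.009,"tz": 0,"ax": 0,"ay": 0,"az": 0},{"jaw": 0,"tx": 0,"ty": 0.014,"tz": 0,"ax": 0,"ay": 0,"az": 0},{"jaw": 0,"tx": 0,"ty": 0.019,"tz": 0,"ax": 0,"ay": 0,"az": 0},{"jaw": 0,"tx": 0,"ty": 0.023,"tz": 0,"ax": 0,"ay": 0,"az": 0},{"jaw": 0,"tx": 0,"ty": 0.025,"tz": 0,"ax": 0,"ay": 0,"az": 0},{"jaw": 0,"tx": 0,"ty": 0.025,"tz": 0,"ax": 0,"ay": 0,"az": 0},{"jaw": 0,"tx": 0,"ty": 0.025,"tz": 0,"ax": 0,"ay": 0,"az": 0}])

```text
time: 12.45
tool_pos: [0.5626, -0.0021, 0.1019]
ee_rot: [-3.141, 0.008, -3.046]
wrist_force: [0.8, -6.1, -0.8]
width: 0.0156
```

Run:
```python
from h import *
go([.5649,-.0265,.1019],3.237)
p,d,m=snap('wrist','w6.png'); W=cloud(d,m); p=p.astype(int); x,y,z=W[...,0],W[...,1],W[...,2]
k=(abs(x-.548)<.02)&(z>.07)&(z<.095)&(abs(y)<.06)
r=k&(p[...,0]>100)&(p[...,1]<70)&(p[...,2]<70); g=k&(p[...,1]>120)&(p[...,0]<100)
for n,s in [('red',r),('green',g)]:
    if s.any(): print(n,s.sum(),W[s].mean(0),W[s][:,1].min(),W[s][:,1].max(),np.argwhere(s).mean(0))
```

```text
t [ 0.     -0.0245 -0.    ] a [-0.0007  0.0075 -0.0003] | at [ 0.5626 -0.0021  0.1019] [-3.141  0.008 -3.046] F [ 0.8 -6.1 -0.8] w 0.0156 time 12.45
red 106 [ 5.61786610e-01 -8.99558430e-06  7.09428624e-02] -0.03226745790938598 0.03068560886737004 [240.23584906 278.93396226]
green 60 [0.54512423 0.00717825 0.08304235] 0.00614736093661996 0.008159796906016741 [220.43333333 295.18333333]
```

View pics/w6.png

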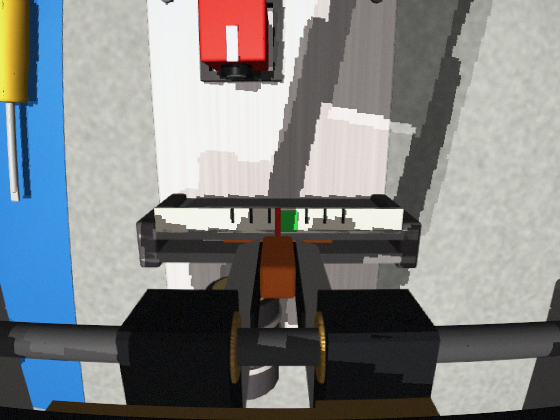

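Emit:
step_arm(steps=[{"jaw": 0,"tx": 0,"ty": 0.002,"tz": 0,"ax": 0,"ay": 0,"az": 0},{"jaw": 0,"tx": 0,"ty": 0.004,"tz": 0,"ax": 0,"ay": 0,"az": 0},{"jaw": 0,"tx": 0,"ty": 0.0058,"tz": 0,"ax": 0,"ay": 0,"az": 0},{"jaw": 0,"tx": 0,"ty": 0.0058,"tz": 0,"ax": 0,"ay": 0,"az": 0},{"jaw": 0,"tx": 0,"ty": 0.0058,"tz": 0,"ax": 0,"ay": 0,"az": 0}])

```text
time: 13.0
tool_pos: [0.5621, 0.003, 0.1018]
ee_rot: [-3.139, 0.008, -3.047]
wrist_force: [2.2, -7.6, -0.9]
width: 0.0156
```

Run:
```python
from h import *
p,d,m=snap('wrist'); W=cloud(d,m); x,y,z=W[...,0],W[...,1],W[...,2]
k=(z>.06)&(z<.075)&(abs(x-.446)<.03)&(abs(y+.037)<.035); print('module top z',np.median(z[k]),cv2.minAreaRect(W[k][:,:2].astype(np.float32)*1000))
cv2.imwrite('pics/w7.png',cv2.resize(p[0:300,120:440],None,fx=2,fy=2,interpolation=cv2.INTER_CUBIC)[:,:,::-1])
go([.5649,-.0265,.1019],3.237)
```

```text
module top z 0.0653813615942106 ((449.0658874511719, -36.36280822753906), (31.952539443969727, 36.322750091552734), 4.800313472747803)
t [ 0.     -0.0296  0.0001] a [-0.0025  0.0076 -0.0007] | at [0.5621 0.0029 0.1019] [-3.139  0.008 -3.047] F [ 1.6 -6.6 -1.3] w 0.0157 time 13.05
```

View pics/w7.png

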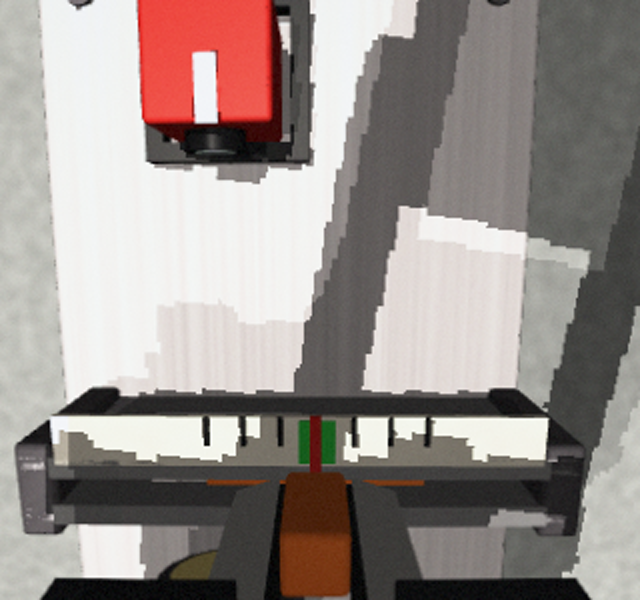

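Run:
```python
from h import *
for i in range(6): snapshot('top')
go([.5649,-.0265,.1019],3.237)
print(close_job())
```

```text
t [-0.     -0.0295  0.    ] a [-0.0025  0.0075 -0.0008] | at [0.5621 0.0029 0.1018] [-3.139  0.008 -3.047] F [ 0.5 -7.4 -1.3] w 0.016 time 13.35
the job is handed in; nothing more can be done
None
```

The red module is seated in the socket and released, and the shutter is being held at half travel. I handed the job in at 13.35 s.

- **Module:** With the shutter shut, I pressed it down until it touched the socket floor, 10 mm above where I picked it up, as expected for fully home. It stands with the lens facing the shutter. Its top measured 65 mm above the table against 66 mm nominal, which is within the camera's error. One plane fit after release suggested a tilt of about 2°. I took that as camera bias and did not check it further, and the module looks upright in the pictures.
- **Shutter:** I gripped the orange post and slid it slowly. The arm moved 29.5 mm, and in the last picture the pointer stands in the middle of the green band. It held steady for the last 0.3 s before hand-in, with the spring pushing back at about 7.4 N, close to the expected 7.5 N. It was never taken beyond half-way.
- **Other things:** I did not touch the spare module, spool, dish, screwdriver or pliers, though I did not measure their positions again at the end.

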